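# Dry-fit the pump bed on a hull panel

### The arm

A 6-joint arm with a two-finger parallel gripper is mounted at the origin on the work surface. World frame = base frame: x ahead of the robot, y to its left, z up, the work surface at z = 0. Lengths are in mm, angles in rad, forces in N, time in s.
With the tool pointing down it reaches from about 400 to 825 mm from the base axis. Payload 7 kg.
Tool frame: the origin (TCP) lies at the very end of the fingers, on their centre line; the grasp point (between the pads) lies 19 mm behind it; z points along the fingers, y is the line along which they close (so a half turn about z gives the same grasp; the last joint's range is limited). The gripper opens to 88 mm and grips with 3 to 60 N. Pads are 19 mm wide; open, the fingers measure 130 mm over their backs; the gripper's body (78 mm by 193 mm) begins 47 mm behind the grasp point.
Start: joints at [-0.926, 0.359, 0.012, 0, -1.224, -0.288], TCP at [235.735, -632.475, 226.561] pointing down, gripper open.
Joint ranges: [-3.07, 3.07], [-1.43, 2.12], [-1.02, 1.25], [-3.03, 1.67], [-3.05, -0], [-3.03, 3.03]. Speed limits (rad/s): [2.39, 2.39, 3.01, 3.14, 3.14, 3.14].

### API

Orientations are given as a unit quaternion [x, y, z, w].
In Python, from plant import bot gives the robot as it stands. Calls block until the motion is done:
- bot.move_ptp(position, orientation): joint-space move of the TCP to a pose.
- bot.line_to(position, velocity=150, ori=None): straight line of the TCP; ori=None keeps the orientation; velocity is the mean speed in mm/s.
- bot.move_joints(angles): joint-space move.
- bot.move_gripper(opening, force=None): finger opening in mm; force is the grip in N (None keeps the last); returns when the fingers have stopped.
- bot.pause(seconds).
- bot.solve_ik(position, orientation): joint angles nearest the present ones, or None.
- bot.read_state(): the state.
- bot.camera(name): name is "scene" or "top"; returns the picture (400x640x3 uint8, red, green, blue); there is no depth.
- bot.get_calibration(name): a dict with "fx", "fy", "cx", "cy" (pixels), "distortion" ([k1, k2, p1, p2, k3] as OpenCV has them; the pictures are not rectified), "view" (4x4, takes a point from world to camera coordinates). Camera axes: x right, y up, looking along -z (the intrinsics and any distortion apply to the point x, -y, -z); pixel columns grow to the right and rows downward; lengths in mm; the calibration is good to about 2 mm. A picture is of the moment at which its call begins. get_calibration takes no time and is no camera call.
A pose or a line that the arm cannot do raises bot.Unreachable and nothing moves.
- bot.close_job(): hands the job in; it is judged then, once.
The state is a dict: "t": time; "joint_pos": joint angles; "qvel": joint speeds; "tau": joint torques, N m; "tcp_pos": TCP position; "eef_rot": TCP orientation; "contact_force": force on the tool from outside, world axes, zero at the start; "moment": the same for the moment, N m; "width": finger opening in mm; "finger_force": force on a finger pad.
Only numpy, scipy, OpenCV 4.12 (cv2) and the standard library are available. Lean on these libraries where they do the work, as an engineer would, in place of code of your own. Each camera call takes 0.05 s, during which the arm holds its last target. There are 200 camera calls.

### The job

Dry-fit the pump bed on the white hull panel: stand each timber bearer inside the blue-taped outline that fits its length, lay the plywood board squarely across the top of both bearers, centred over the gap between them, and set the pump on its feet on the middle of the board, in line with it, with its black head end (the end with the hose ports) towards the brass skin fitting. Leave the solvent bottle and the mixing pot standing where they are, and let go of everything at the end.

Things in the scene. Friction and masses are not known exactly. Their poses are not given: they have to be found in the camera images.
- long_bearer: Dark timber bearer, 130 long (along its y) x 32 wide (x) x 40 high, loose; it starts standing on the table. Origin at the centre of its underside, z up. A limber hole 24 wide and 12 high is cut through the underside at mid-length; above it the block is solid. About 0.11 kg
- short_bearer: Pale timber bearer, 86 long (along its y) x 32 wide (x) x 40 high, otherwise like the long one. Origin at the centre of its underside, z up. About 0.08 kg
- pump_board: Plywood board, 180 long (along its x) x 62 wide (y) x 12 thick, loose and flat on the table at the start. Origin at the centre of its underside, z up. About 0.09 kg
- pump: Electric pump, 161 long (x), 104 wide over its two side hose ports, 78 high, 0.55 kg, balanced near x=0. Origin mid-length at foot level; z up, x towards the head. Grey motor cylinder, diameter 50, axis 38 up, x=-76 to +22: grip across y at x=0. Black head x=+22 to +78, 56 wide, red switch on top, ports along y at x=+50. Rubber feet, diameter 14, at x=+-45, y=+-16
- outline_long: Footprint of the long bearer, framed in blue tape (under 2 thick) on the white hull panel (330 along x, 180 wide, fixed): clear inside 138 (its y) x 40 (x). Origin at the centre, on the panel's top face, 18 above the table; z up. The two outlines lie parallel, 110 apart centre to centre along their x; either may be nearer the robot
- outline_short: Footprint of the short bearer, framed in blue tape: clear inside 94 (along its y) x 40 (x). Origin at the centre, on the panel's top face 18 above the table; z up
- skin_fitting: Brass skin fitting with a barbed hose tail, upright, diameter 52, 65 high, fixed on the panel on the line through the outlines' centres, about 140 from the middle between them, at either end of the panel (a low steel pad eye, 31 high, is at the other end). Origin at the centre of its foot, on the panel's top face
- solvent_bottle: Milky plastic squeeze bottle with a black spout, diameter 72, 200 high, loose, to be left alone. Origin at the centre of its foot
- mixing_pot: Clear plastic mixing pot with a stirring stick in it, rim diameter 96, 110 high (the stick to 150), loose, to be left alone. Origin at the centre of its foot
There are look-alikes about, which are no part of the job. Leave any turquoise look-alike of the pump alone.

How it is judged (in metres and radians):
At the end, for the whole second after the job is handed in: Bearers upright on the panel, within 10 mm and 0.14 rad of their own outlines; board level on both, within 12 mm of the middle and 0.14 rad of the line between outlines; pump on its feet on the board, within 13 mm of its centre, in line within 0.16 rad, head towards the brass fitting; all at rest (horizontal distance between long_bearer and outline_long below 0.01 m and angle between the y axis of long_bearer and the y axis of outline_long, either way round below 0.14 rad and angle between each of long_bearer, short_bearer, pump's own z axis and vertical below 0.06 rad and z of long_bearer in the frame of outline_long below 0.004 m and horizontal distance between short_bearer and outline_short below 0.01 m and angle between the y axis of short_bearer and the y axis of outline_short, either way round below 0.14 rad and z of short_bearer in the frame of outline_short below 0.004 m and horizontal distance between pump_board and outline_long below 0.067 m and horizontal distance between pump_board and outline_short below 0.067 m and y of pump_board in the frame of outline_long between -0.012 and 0.012 m and angle between the x axis of pump_board and the x axis of outline_long, either way round below 0.14 rad and angle between pump_board's own z axis and vertical below 0.05 rad and z of pump_board in the frame of outline_long between 0.036 and 0.044 m and horizontal distance between pump and pump_board below 0.013 m and angle between the x axis of pump and the x axis of pump_board, either way round below 0.16 rad and z of pump in the frame of pump_board between 0.008 and 0.016 m and x of skin_fitting in the frame of pump above 0.09 m and linear speed of each of pump, pump_board, long_bearer, short_bearer below 0.02 m/s); the robot touches nothing.
It fails at once if the solvent bottle is shifted by more than 40 mm or knocked over (distance of solvent_bottle from where it was at the start of the episode above 0.04 m or angle between solvent_bottle's own z axis and vertical above 0.5 rad).
It fails at once if the mixing pot is shifted by more than 40 mm or knocked over (distance of mixing_pot from where it was at the start of the episode above 0.04 m or angle between mixing_pot's own z axis and vertical above 0.5 rad).
It also fails if it takes over 128 s, if anything falls off the work surface, if the arm or the gripper's body presses on something with over 40 N, if the wrist force passes 120 N, or if a joint passes its speed limit or range.

## Working session

There is one attempt and no reset: what is moved stays moved. The work goes in short steps, each a Python script; the robot and the scene stay as the last script left them, time stands still between calls to the robot, and variables do not carry over. Pictures are saved under pics/ and viewed, at most 14 in all, crops included, and the job is handed in when it is done.

```bash
ls; mkdir -p pics; python3 - <<'E'
from plant import bot
import cv2
for n in ("top","scene"):
    cv2.imwrite(f"pics/{n}0.png",bot.camera(n)[...,::-1])
    print(n,bot.get_calibration(n))
s=bot.read_state();print(s)
E
```

```text
pics
top {'fx': 387.12691213425114, 'fy': 387.12691213425114, 'cx': 318.83805106932954, 'cy': 199.65492736152336, 'distortion': array([-0.01003879,  0.        ,  0.        ,  0.        ,  0.        ]), 'view': array([[ 5.05625367e-03, -9.99982948e-01, -2.92215161e-03,
         7.94078185e+01],
       [ 9.86898903e-01,  4.51881364e-03,  1.61276580e-01,
        -4.42689426e+02],
       [-1.61260625e-01, -3.69932352e-03,  9.86904922e-01,
        -1.39553697e+03],
       [ 0.00000000e+00,  0.00000000e+00,  0.00000000e+00,
         1.00000000e+00]])}
scene {'fx': 438.91658677930144, 'fy': 438.91658677930144, 'cx': 316.64931800690266, 'cy': 198.1304809009024, 'distortion': array([-0.06365363,  0.        ,  0.        ,  0.        ,  0.        ]), 'view': array([[ 7.41037955e-01,  6.71409744e-01, -8.46790732e-03,
        -3.98050083e+02],
       [-5.05080301e-01,  5.65680531e-01,  6.51843099e-01,
         1.60849350e+02],
       [ 4.42443938e-01, -4.78763504e-01,  7.58306580e-01,
        -1.65566784e+03],
       [ 0.00000000e+00,  0.00000000e+00,  0.00000000e+00,
         1.00000000e+00]])}
{'t': 0.1, 'joint_pos': array([-9.25896601e-01,  3.59347142e-01,  1.11584424e-02, -3.01890524e-04,
       -1.22411840e+00, -2.88098884e-01]), 'qvel': array([-4.25324723e-04, -2.60376887e-04,  1.61443429e-03, -3.64525953e-05,
        5.22280149e-04, -2.04349381e-04]), 'tau': array([-2.53629754e-03, -5.84164274e+01,  2.93748200e+01,  7.01565519e+00,
        1.00851417e-02, -4.03062415e-05]), 'tcp_pos': array([ 235.58020101, -632.08678715,  225.70043251]), 'eef_rot': array([-1.77404978e-01,  9.84137634e-01,  7.38506723e-04, -2.12984040e-04]), 'contact_force': array([ 0.64711956, -0.43201737, -0.13863506]), 'moment': array([ 0.00983532, -0.03931968, -0.04046099]), 'finger_force': 0.0, 'width': 87.97220081561805}
```

View pics/top0.png

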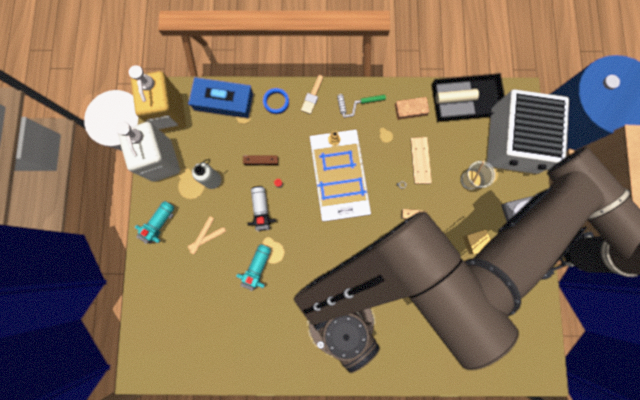

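View pics/scene0.png

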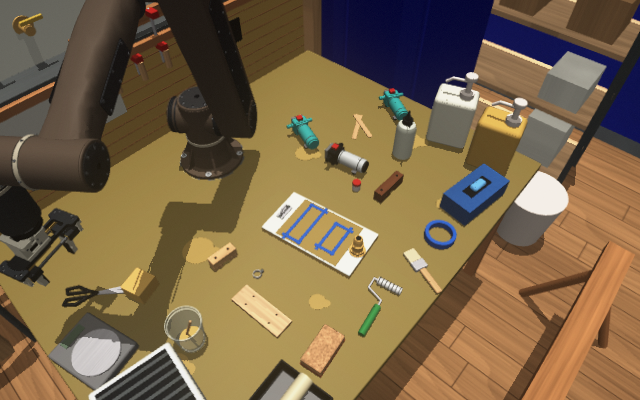

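The top view shows the panel at (340,175) with the brass fitting at its far end (335,138) and the long outline nearer the robot. The pump at (260,207) has its head towards the robot. The long bearer is at (261,160), the board at (421,160), and the short bearer at (410,213) is half hidden by the arm. The pot is at (478,177) and the bottle at (207,175).

```bash
cat > h.py <<'E'
import numpy as np, cv2
from scipy.spatial.transform import Rotation as R
from plant import bot
def px2w(name,pts,z):
    c=bot.get_calibration(name); K=np.array([[c["fx"],0,c["cx"]],[0,c["fy"],c["cy"]],[0,0,1]])
    u=cv2.undistortPoints(np.array(pts,float).reshape(-1,1,2),K,np.array(c["distortion"]))[:,0]
    V=c["view"]; d=np.c_[u[:,0],-u[:,1],-np.ones(len(u))]@V[:3,:3]
    o=-V[:3,:3].T@V[:3,3]
    return o+d*((np.asarray(z)-o[2])/d[:,2])[:,None]
def w2px(name,P):
    c=bot.get_calibration(name); K=np.array([[c["fx"],0,c["cx"]],[0,c["fy"],c["cy"]],[0,0,1]])
    D=np.diag([1,-1,-1.]); Rm=D@c["view"][:3,:3]; t=D@c["view"][:3,3]
    return cv2.projectPoints(np.array(P,float).reshape(-1,1,3),cv2.Rodrigues(Rm)[0],t,K,np.array(c["distortion"]))[0][:,0]
def crop(img,name,x0,y0,x1,y1,k):
    c=cv2.resize(img[y0:y1,x0:x1],None,fx=k,fy=k,interpolation=cv2.INTER_CUBIC)
    for i in range((x1-x0)//10+1): cv2.putText(c,str(x0+10*i) if i%2==0 else "|",(10*i*k,8),0,.32,(255,0,0),1)
    for i in range((y1-y0)//10+1): cv2.putText(c,str(y0+10*i)+"-",(0,10*i*k+4),0,.32,(255,0,0),1)
    cv2.imwrite(f"pics/{name}.png",c[...,::-1])
def down(a):  # tool pointing down, closing axis (tool y) at world angle a
    y=np.array([np.cos(a),np.sin(a),0]); z=np.array([0,0,-1.]); x=np.cross(y,z)
    return R.from_matrix(np.c_[x,y,z]).as_quat()
E
python3 - <<'E'
from h import *
im=bot.camera("top")
crop(im,"c1",235,125,435,240,4)
im=bot.camera("scene")
crop(im,"c2",190,130,390,280,4)
E
```

```text
(no output)
```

View pics/c1.png

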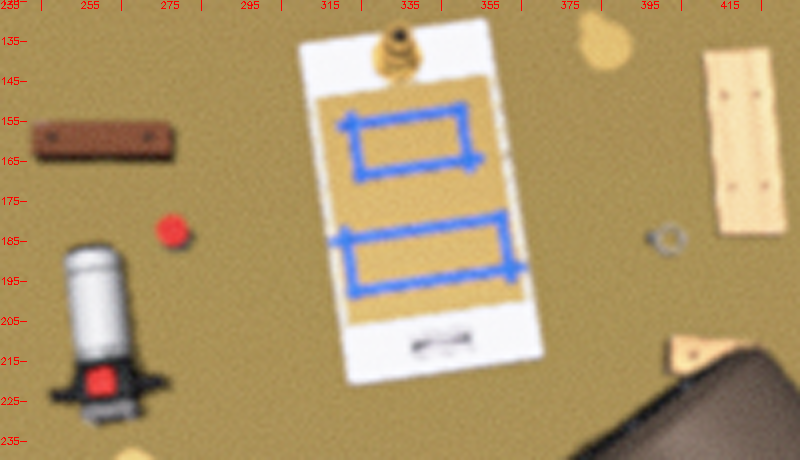

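View pics/c2.png

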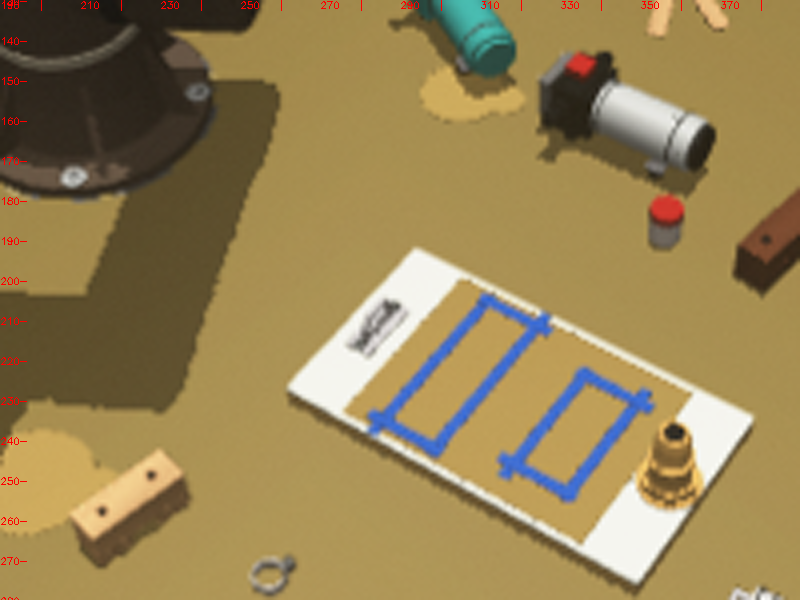

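```bash
python3 - <<'E'
from h import *
np.set_printoptions(precision=1,suppress=True)
def T(c,z): return px2w("top",np.array(c)/4.+[235,125],z)[:,:2]
def S(c,z): return px2w("scene",np.array(c)/4.+[190,130],z)[:,:2]
def rep(n,P):
    e1=((P[1]-P[0])+(P[2]-P[3]))/2; e2=((P[3]-P[0])+(P[2]-P[1]))/2
    print(n,P.mean(0),"L",np.hypot(*e1),np.hypot(*e2),"ang",np.degrees(np.arctan2(e1[1],e1[0])),np.degrees(np.arctan2(e2[1],e2[0])))
rep("panel",T([(299,44),(487,19),(544,356),(348,384)],18))
rep("oshort",T([(347,123),(462,108),(470,161),(358,176)],18))
rep("olong",T([(343,238),(503,215),(513,270),(352,293)],18))
rep("oshortS",S([(585,374),(642,400),(571,494),(508,466)],18))
rep("olongS",S([(487,300),(543,324),(437,449),(377,422)],18))
rep("panelS",S([(416,249),(752,418),(637,582),(288,388)],18))
rep("longb",T([(33,122),(172,122),(172,154),(36,154)],40))
rep("board",T([(704,52),(769,48),(786,233),(721,233)],12))
rep("shortb",S([(70,513),(161,450),(187,480),(88,540)],40))
print("pump motor front/rear",T([(92.5,256),(104.5,355)],38),"ports",T([(52,396),(168,382)],38),"rear top",T([(92,247)],63), "switch",T([(101,381)],75))
print("bottle/pot", px2w("top",[(203,168),(479,176)],[200,100]), "fitting",T([(399,37)],83))
E
```

```text
panel [542.4   2.8] L 183.64555270303106 331.4547689817446 ang -81.7177337155775 -171.51092280918195
oshort [596.7  12. ] L 109.15299179143811 52.71646790738513 ang -82.0011138064576 -170.28035330441824
olong [488.3  -5.2] L 152.75471559865395 53.345071308728976 ang -81.45001537148761 -170.6219389207405
oshortS [602.6  10.5] L 53.40279902106844 107.73847146158049 ang 12.695801306324965 -81.99750264027556
olongS [494.4  -5.9] L 54.11550575356833 151.44327269859176 ang 13.233907115693404 -82.12651675580632
panelS [548.8   1. ] L 326.5534096082485 177.94772293888568 ang 8.625696687428222 -81.29742295640625
longb [593.4 300.2] L 129.17429496876974 31.042464104454442 ang -89.77431095942536 -175.70403257670696
board [ 601.1 -309.2] L 62.31314832067566 180.53983241803823 ang -87.87443609657133 -177.02119975900004
shortb [ 397.9 -272.2] L 84.90639655324011 32.735039003320935 ang 82.73713795233913 -9.523787811100656
pump motor front/rear [[481.  307.1]
 [388.5 293.3]] ports [[350.5 340.2]
 [363.9 234.4]] rear top [[484.6 303.7]] switch [[360.5 290. ]]
bottle/pot [[ 520.2  466.   200. ]
 [ 520.  -489.7  100. ]] fitting [[678.6  24.1]]
```

```bash
cat >> h.py <<'E'
PA=np.radians(8.6); MID=np.array([545.7,3.5]); U=np.array([np.cos(PA),np.sin(PA)])
def say(n):
    s=bot.read_state(); print(n,"t%.1f"%s["t"],s["tcp_pos"].round(1),"w%.1f"%s["width"],"ff%.1f"%s["finger_force"],"F",s["contact_force"].round(1),"q6 %.2f"%s["joint_pos"][5])
def pick(xy,a,z,op,force,hi=200,pre=60):
    bot.move_gripper(op)
    q=down(a); bot.move_ptp([*xy,hi],q); bot.line_to([*xy,z+pre],300); bot.line_to([*xy,z],100)
    bot.move_gripper(0,force); say("gripped"); bot.line_to([*xy,hi],250); say("lifted")
def place(xy,a,z,op,hi=230):
    q=down(a); bot.move_ptp([*xy,hi],q); say("above"); bot.line_to([*xy,z+25],250); bot.line_to([*xy,z],40)
    say("down"); bot.move_gripper(op); bot.line_to([*xy,z+60],120); bot.line_to([*xy,hi],300); say("away")
E
python3 - <<'E'
from h import *
# check reach / joint 6 for all poses
for n,p,a in [("long",[594,300.5,14],0.0),("long2",[*(MID-55*U),32],PA),("sh",[396,-272,14],np.radians(-8)),("sh2",[*(MID+55*U),32],PA),("board",[602,-309,2],np.radians(92.5)),("board2",[*MID,60],PA+np.pi/2),("pump",[409,295,19],np.radians(97.3)),("pump2",[*MID,89],PA+np.pi/2)]:
    for k in (0,np.pi):
        j=bot.solve_ik(p,down(a+k)); print(n,k>0,None if j is None else j.round(2))
bot.line_to([235,-632,330],250)
bot.move_ptp([594,300.5,200],down(0.0)); say("over long")
crop(bot.camera("top"),"c3",380,185,440,230,10)
E
```

```text
long False [ 0.76  0.53 -0.24  0.   -0.8   2.38]
long True [ 0.76  0.53 -0.24  0.   -0.8  -0.76]
long2 False [ 0.39  0.28 -0.63  0.   -0.66  2.9 ]
long2 True [ 0.39  0.28 -0.63  0.   -0.66 -0.24]
sh False None
sh True [-0.19  0.3  -0.67  0.   -0.6   0.05]
sh2 False [ 0.34  0.43 -0.38  0.   -0.76  2.95]
sh2 True [ 0.34  0.43 -0.38  0.   -0.76 -0.19]
board False [-0.19  0.56 -0.22  0.   -0.79 -1.34]
board True [-0.19  0.56 -0.22  0.   -0.79  1.8 ]
board2 False [ 0.37  0.32 -0.48  0.   -0.77 -1.79]
board2 True [ 0.37  0.32 -0.48  0.   -0.77  1.36]
pump False [ 1.02  0.32 -0.61 -0.   -0.64 -2.46]
pump True [ 1.02  0.32 -0.61  0.   -0.64  0.68]
pump2 False [ 0.37  0.28 -0.45  0.   -0.84 -1.79]
pump2 True [ 0.37  0.28 -0.45  0.   -0.84  1.36]
over long t4.3 [594.3 300.  200.1] w87.8 ff0.0 F [-1.  -1.   0.6] q6 2.38
```

View pics/c3.png

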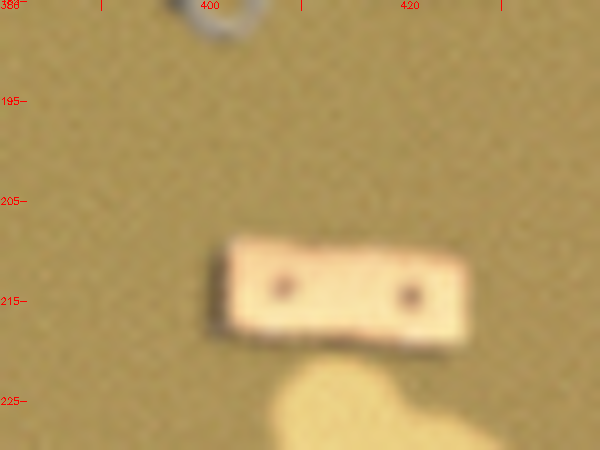

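The short bearer lies with its top-face centre at about (414.8,213.8) px, turned about -4°. Now picking the long bearer and placing it.

```bash
python3 - <<'E'
from h import *
print("short",px2w("top",[(414.75,213.75)],40))
pick([594,300.5],0.0,14,75,25)
place(MID-55*U,PA,33.5,50)
bot.move_ptp([400,-270,230],down(np.radians(-4)+np.pi)); say("over short")
crop(bot.camera("top"),"c4",300,125,380,225,6)
E
```

```text
short [[ 390.91642557 -270.29764121   40.        ]]
gripped t7.2 [594.1 300.5  14.1] w32.1 ff25.0 F [ 0.2 -0.6  0.8] q6 2.38
lifted t8.1 [593.  300.  198.3] w31.8 ff25.0 F [ 0.9 -0.2 -1.7] q6 2.38
above t9.3 [491.9  -4.1 229.8] w31.7 ff25.0 F [-0.3  0.1 -0.4] q6 2.90
down t10.9 [491.4  -4.7  33.5] w31.6 ff25.0 F [-0.2 -0.3 -0.3] q6 2.90
away t12.7 [491.   -4.7 229.4] w50.3 ff0.0 F [ 0.   0.4 -0.5] q6 2.90
over short t15.1 [ 400.  -269.9  229.8] w50.1 ff0.0 F [ 0.2 -0.4  0.6] q6 0.12
```

View pics/c4.png

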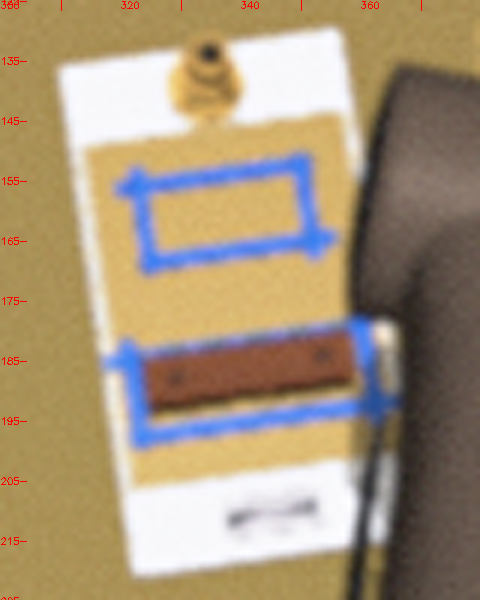

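The long bearer stands inside its outline: its lower edge is near crop (150,412)–(355,388), with gaps of about 4 mm at the ends. It sits perhaps 2 mm to the far side. Short bearer next.

```bash
python3 - <<'E'
from h import *
pick([394,-270.5],np.radians(-4)+np.pi,14,75,25)
place(MID+54*U,PA+np.pi,33.5,50)
bot.move_ptp([602,-309,230],down(np.radians(92.5)))
say("over board")
a=bot.camera("top"); b=bot.camera("scene")
A=cv2.resize(a[130:210,305:385],None,fx=5,fy=5,interpolation=cv2.INTER_CUBIC)
B=cv2.resize(b[185:275,260:350],None,fx=5,fy=5,interpolation=cv2.INTER_CUBIC)
cv2.imwrite("pics/c5.png",np.hstack([cv2.resize(A,(400,400)),cv2.resize(B,(400,400))])[...,::-1])
E
```

```text
gripped t18.1 [ 393.8 -270.5   14. ] w31.8 ff25.0 F [-1.6  0.5  1.9] q6 0.12
lifted t19.0 [ 393.2 -270.1  198.7] w32.2 ff25.0 F [-0.6  0.4 -2.1] q6 0.12
above t20.3 [598.6  10.6 229.7] w32.2 ff25.0 F [ 0.4 -0.3 -1. ] q6 -0.19
down t21.9 [599.2  11.6  33.4] w31.7 ff25.0 F [ 0.2  0.1 -1.5] q6 -0.20
away t23.8 [598.8  11.7 229.7] w50.3 ff0.0 F [-0.1 -0.4 -1.2] q6 -0.20
over board t25.0 [ 601.9 -308.3  229.1] w50.2 ff0.0 F [ 0.5  0.  -0.8] q6 -1.34
```

View pics/c5.png

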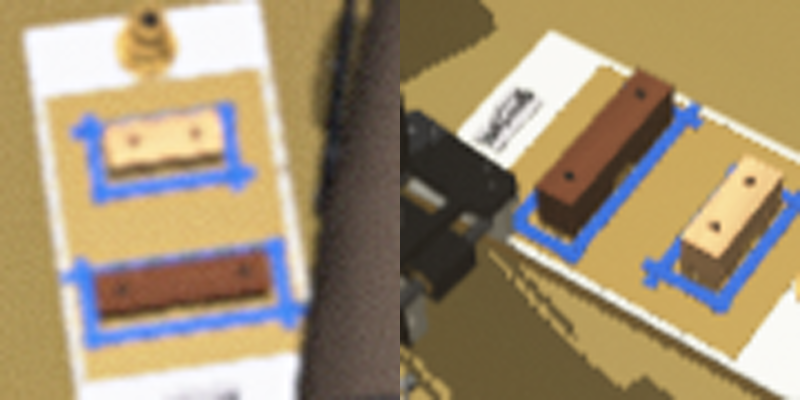

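Both bearers stand inside the tape in both views, with clear gaps all round. Now the board.

```bash
python3 - <<'E'
from h import *
pick([603,-308.5],np.radians(92.5),2.5,88,30)
place(MID-1*U,PA+np.pi/2,61.5,80)
bot.move_ptp([409,295,230],down(np.radians(97.3)+np.pi))
bot.move_gripper(88); say("over pump")
a=bot.camera("top"); b=bot.camera("scene")
A=cv2.resize(a[130:210,305:385],(400,400),interpolation=cv2.INTER_CUBIC)
B=cv2.resize(b[185:275,260:350],(400,400),interpolation=cv2.INTER_CUBIC)
cv2.imwrite("pics/c6.png",np.hstack([A,B])[...,::-1])
E
```

```text
gripped t28.1 [ 603.2 -308.5    2.9] w61.1 ff30.0 F [-0.   0.6  3.3] q6 -1.34
lifted t29.0 [ 602.1 -308.   198.2] w61.4 ff30.0 F [ 0.4  0.1 -1.8] q6 -1.34
above t30.2 [544.9   2.8 229.6] w61.7 ff30.0 F [ 0.1 -0.3 -0.9] q6 -1.79
down t31.7 [544.8   3.4  61.4] w61.8 ff30.0 F [ 0.2 -0.2 -1.2] q6 -1.79
away t33.5 [544.6   3.5 230. ] w80.0 ff0.0 F [-0.9 -0.3 -0.7] q6 -1.79
over pump t36.0 [409.1 294.9 230. ] w87.3 ff0.0 F [ 1.2 -0.2  1.1] q6 0.68
```

View pics/c6.png

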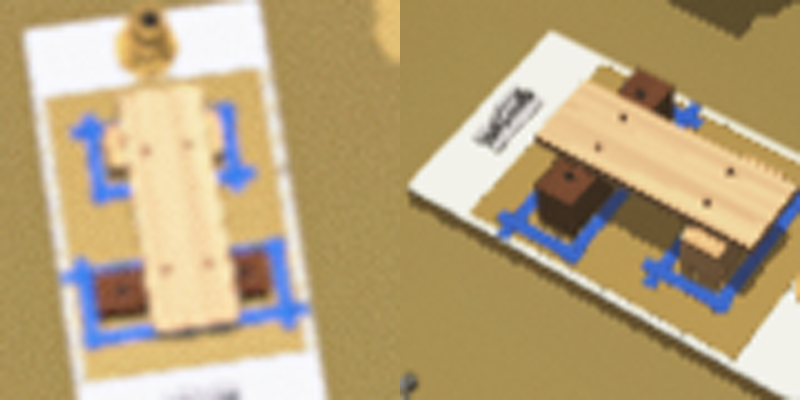

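```bash
python3 - <<'E'
from h import *
c=np.array([(120,88),(198,84),(240,322),(155,330)])
P=px2w("top",(c-2)/5+[305,130],70); print(P.round(1),P.mean(0))
c=np.array([(588,82),(800,190),(752,249),(535,138)])-[400,0]
P=px2w("scene",(c-1.7)/(400/90)+[260,185],70); print(P.round(1),P.mean(0))
E
```

```text
[[633.1  46.4  70. ]
 [636.4 -11.2  70. ]
 [458.  -40.6  70. ]
 [451.9  20.9  70. ]] [544.8633549    3.86069029  70.        ]
[[459.   16.8  70. ]
 [634.7  43.5  70. ]
 [642.1 -16.3  70. ]
 [466.5 -45.5  70. ]] [ 5.50582261e+02 -3.80905566e-01  7.00000000e+01]
```

```bash
python3 - <<'E'
from h import *
pick([409,295],np.radians(97.3)+np.pi,19.5,88,40,hi=230,pre=80)
place(MID-0.5*U,PA+np.pi/2,91.0,84,hi=280)
bot.move_ptp([400,300,280],down(PA)); say("clear")
a=bot.camera("top"); b=bot.camera("scene")
A=cv2.resize(a[130:210,305:385],(400,400),interpolation=cv2.INTER_CUBIC)
B=cv2.resize(b[185:275,260:350],(400,400),interpolation=cv2.INTER_CUBIC)
cv2.imwrite("pics/c7.png",np.hstack([A,B])[...,::-1])
E
```

```text
gripped t38.8 [409.4 295.7  19.7] w49.1 ff39.9 F [0.7 3.  1.4] q6 0.68
lifted t39.8 [407.9 293.8 227.9] w49.2 ff39.9 F [-0.3 -0.  -6.8] q6 0.68
above t41.9 [545.1   3.7 279.6] w49.0 ff39.9 F [ 0.4  0.2 -5.7] q6 -1.79
down t43.5 [545.4   3.4  91. ] w49.1 ff39.9 F [-0.3  0.1 -5.5] q6 -1.79
away t45.5 [545.    3.5 279.6] w83.9 ff0.0 F [-0.4  0.7 -1.6] q6 -1.79
clear t48.9 [400.1 299.9 279.9] w83.9 ff0.0 F [ 1.1 -0.   0.2] q6 2.25
```

View pics/c7.png

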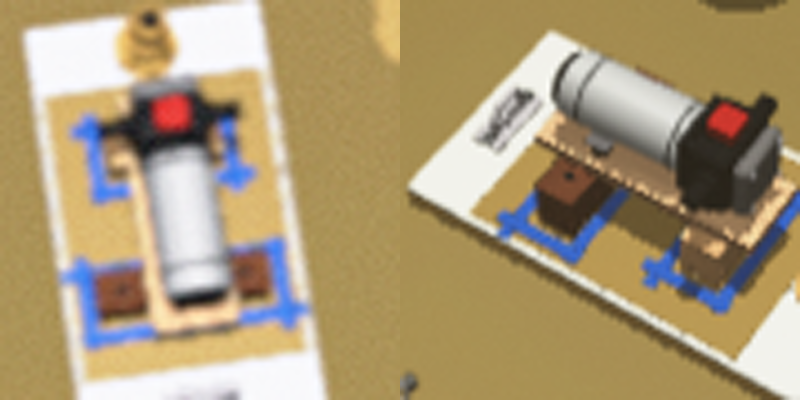

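```bash
python3 - <<'E'
from h import *
print("ports",px2w("top",(np.array([(103,130),(240,111)])-2)/5+[305,130],108).round(1))
print("rear/front top of motor",px2w("top",(np.array([(198,290),(172,148)])-2)/5+[305,130],133).round(1))
for X,z in((50,38),(-76,63),(22,63)): 
    p=(w2px("top",[[*(np.array([544.8,3.7])+X*U),70+z]])-[305,130])*5+2; print(X,p.round(0))
    p=(w2px("scene",[[*(np.array([549,1.2])+X*U),70+z]])-[260,185])*400/90+[401.7,1.7]; print(" scene",p.round(0))
E
```

```text
ports [[590.3  59.3 108. ]
 [604.8 -38.8 108. ]]
rear/front top of motor [[469.1  -6.4 133. ]
 [570.4  11.3 133. ]]
50 [[170. 125.]]
 scene [[728. 158.]]
-76 [[200. 289.]]
 scene [[574.  56.]]
22 [[178. 153.]]
 scene [[694. 117.]]
```

The pump is in line on the board, within about 4 mm of its centre, with its head end towards the brass fitting. Everything stands clear of the gripper, so I'm handing in.

```bash
python3 -c "
from plant import bot
print(bot.close_job())"
```

```text
the job is handed in; nothing more can be done
None
```

I dry-fitted the pump bed and handed it in at about 49 s: both bearers are inside their outlines, the board is centred across them, and the pump is on it with its head towards the brass fitting; `bot.close_job()` gave no verdict, so these placements are from my own camera checks.

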